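# Stow the clamping blocks in their caddy

## Task

Put away the four plain wooden clamping blocks that lie to the left and right of the caddy: set them in it, each lying flat, right way up, in the pocket cut to its own size. Leave the cork-faced sanding block and the wooden bit case with the brass catch where they are.

Things in the scene. Friction and masses are not known exactly. Their poses are not given: they have to be found in the camera images.
- block_1: Clamping block to be stowed: dark walnut block, the largest, plain solid wood, 62 x 140 x 45 mm (its x, y, z), lying flat on the bench. Origin at the centre of its underside; y along its length, z up. Loose, under 0.4 kg.
- block_2: Clamping block to be stowed: pale wood block, narrow and of middle length, plain solid wood, 45 x 100 x 30 mm (its x, y, z), lying flat on the bench. Origin at the centre of its underside; y along its length, z up. Loose, under 0.4 kg.
- block_3: Clamping block to be stowed: light tan wood block with straight grain and sharp edges, the second longest, plain solid wood, 55 x 120 x 40 mm (its x, y, z), lying flat on the bench. Origin at the centre of its underside; y along its length, z up. Loose, under 0.4 kg.
- block_5: Clamping block to be stowed: pale wood block, short and stubby, the shortest of all, plain solid wood, 50 x 75 x 34 mm (its x, y, z), lying flat on the bench. Origin at the centre of its underside; y along its length, z up. Loose, under 0.4 kg.
- insert_1: Fixed wooden insert 94 x 166 x 14 mm with a felt-lined pocket 76 x 154 mm, 9 mm deep, in its centre, cut for the 62 x 140 mm block. Four inserts lie two by two, in any arrangement, in a low fixed plywood caddy (208 x 352 mm, rim flush, 17 mm over the bench). Origin: centre of its underside, 3 mm over the bench; pocket floor at z 5 mm, rim at 14 mm; y along the pocket, x across.
- insert_2: Fixed wooden insert 94 x 166 x 14 mm with a felt-lined pocket 59 x 114 mm, 9 mm deep, in its centre, cut for the 45 x 100 mm block. Four inserts lie two by two, in any arrangement, in a low fixed plywood caddy (208 x 352 mm, rim flush, 17 mm over the bench). Origin: centre of its underside, 3 mm over the bench; pocket floor at z 5 mm, rim at 14 mm; y along the pocket, x across.
- insert_3: Fixed wooden insert 94 x 166 x 14 mm with a felt-lined pocket 69 x 134 mm, 9 mm deep, in its centre, cut for the 55 x 120 mm block. Four inserts lie two by two, in any arrangement, in a low fixed plywood caddy (208 x 352 mm, rim flush, 17 mm over the bench). Origin: centre of its underside, 3 mm over the bench; pocket floor at z 5 mm, rim at 14 mm; y along the pocket, x across.
- insert_5: Fixed wooden insert 94 x 166 x 14 mm with a felt-lined pocket 64 x 89 mm, 9 mm deep, in its centre, cut for the 50 x 75 mm block. Four inserts lie two by two, in any arrangement, in a low fixed plywood caddy (208 x 352 mm, rim flush, 17 mm over the bench). Origin: centre of its underside, 3 mm over the bench; pocket floor at z 5 mm, rim at 14 mm; y along the pocket, x across.
- cork_block: Sanding block that does not belong in the caddy: rounded edges, grainless cork-brown top, dark red-brown side faces, 62 x 110 x 38 mm (x, y, z), loose on the bench among the clamping blocks. Origin at the centre of its underside.
- bit_case: Wooden bit case that does not belong in the caddy: looks like a block but has a lid seam and a small brass catch, 67 x 160 x 40 mm (x, y, z), loose, behind the blocks. Origin at the centre of its underside.
There are look-alikes about, which are no part of the job. Leave any green or purple look-alike of the block_5 alone.

How it is judged:
At the end, for the whole second after the job is handed in: Each clamping block lies in its own pocket: centres within 12 mm, underside within 3 mm of the pocket floor, level within 0.08 rad, lengthwise (either way round) within 0.3 rad, at rest; the sanding block and the bit case are within 30 mm of their starting places (horizontal distance between block_1 and insert_1 below 0.012 m and z of block_1 in the frame of insert_1 between 0.002 and 0.008 m and angle between each of block_1, block_2, block_3, block_5's own z axis and vertical below 0.08 rad and angle between the y axis of block_1 and the y axis of insert_1, either way round below 0.3 rad and linear speed of each of block_1, block_2, block_3, block_5 below 0.02 m/s and horizontal distance between block_2 and insert_2 below 0.012 m and z of block_2 in the frame of insert_2 between 0.002 and 0.008 m and angle between the y axis of block_2 and the y axis of insert_2, either way round below 0.3 rad and horizontal distance between block_3 and insert_3 below 0.012 m and z of block_3 in the frame of insert_3 between 0.002 and 0.008 m and angle between the y axis of block_3 and the y axis of insert_3, either way round below 0.3 rad and horizontal distance between block_5 and insert_5 below 0.012 m and z of block_5 in the frame of insert_5 between 0.002 and 0.008 m and angle between the y axis of block_5 and the y axis of insert_5, either way round below 0.3 rad and distance of each of cork_block, bit_case from where it was at the start of the episode below 0.03 m); the robot touches nothing.
It fails at once if the sanding block is moved by more than 30 mm (distance of cork_block from where it was at the start of the episode above 0.03 m).
It fails at once if the bit case is moved by more than 30 mm (distance of bit_case from where it was at the start of the episode above 0.03 m).
It also fails if it takes over 96 s, if anything falls off the work surface, if the arm or the gripper's body presses on something with over 40 N, if the wrist force passes 120 N, or if a joint passes its speed limit or range.

## Robot

A 7-joint arm with a two-finger parallel gripper is mounted at the origin on a cart in front of the work surface, level with it; the furniture and walls round the work are solid. World frame = base frame: x ahead of the robot, y to its left, z up, the work surface at z = 0. Lengths are in m, angles in rad, forces in N, time in s.
With the tool pointing down it reaches from about 0.4 to 0.9 m from the base axis. Payload 5.5 kg.
Tool frame: the origin (TCP) lies on the centre line of the jaws, within the pads' length; the fingertips stand ahead of it and the grasp point (between the pads) lies 11 mm behind it (manip.tcp_to_tips is the z of the fingertips in the tool frame, in m); z points along the fingers, y is the line along which they close (so a half turn about z gives the same grasp; the last joint's range is limited). The gripper opens to 85 mm and grips with 20 to 120 N. Pads are 22 mm wide; open, the fingers measure 114 mm over their backs; the gripper's body (76 mm by 85 mm) begins 54 mm behind the grasp point. The pads swing forward as they close: fully open they stand 13 mm farther back than shut.
Start: joints at [-0.996, 0.501, -0.427, 1.55, 0.221, 1.138, -0.21], TCP at [0.199, 0.619, 0.239] pointing down, gripper open.
Joint ranges: [-2.88, 2.88], [-0.31, 2.03], [-1.54, 1.56], [0.2, 2.42], [-1.41, 4.55], [0.19, 2.02], [-2.57, 2.57]. Speed limits (rad/s): [2.57, 2.57, 3.14, 3.14, 3.14, 3.14, 3.14].

## Interface

Orientations are given as a rotation vector (axis times angle).
In Python, from cell import manip gives the robot as it stands.
- The arm moves only by the shell command python3 -m creep 'ROWS' [OPENING] [FORCE]. ROWS is JSON, one flat list of numbers, 6 for each row, row after row: the shift along the world's x, y, z in cm, then the turn, a rotation vector about the world's x, y, z in degrees. In form: [dx, dy, dz, ax, ay, az, dx, dy, dz, ax, ay, az, ...]. A call has 1 to 10 rows; each row shifts and turns the commanded pose from where the row before left it; what a row does not reach is not made up. A row lasts 1/10 s, in which the tool goes at most 50 mm and 8.59 degrees, less where a joint would pass 70% of its speed; a pose out of reach is approached as far as the arm can. A call with a gripper value outside its range is refused whole. OPENING is the finger opening in cm, from 0 to 8.54, set as the call begins (- or left out, the last holds). The fingers move at their own pace and stop on an object; FORCE is the grip in N (left out, the last holds). Time passes only in rows, so rows that do not move let the fingers close. It gives the time, the measured TCP pose, the force, the opening and the grip force at its end, in the units of the state.
- manip.sense(): the state, without advancing time (a new reading comes with each control period).
- manip.get_image(name): name is "side" or "top"; returns a dict with "pixels" (420x560x3 uint8, red, green, blue), "range_z" (420x560 float32, m along the optical axis (not along the pixel's ray), 0 where there is no reading), "fx", "fy", "cx", "cy" (pixels), "extrinsics" (4x4, takes a point from world to camera coordinates). Camera axes: x right, y down, z forward; pixel columns grow to the right and rows downward; lengths in m; the calibration is good to about 2 mm. A picture is of the moment at which its call begins.
- manip.sign_off(): hands the job in; it is judged then, once.
The state is a dict: "t": time; "q": joint angles; "joint_velocities": joint speeds; "effort": joint torques, N m; "tool_pos": TCP position; "tcp_rot": TCP orientation; "contact_force": force on the tool from outside, world axes, zero at the start; "wrist_torque": the same for the moment, N m; "gripper_width": opening from 0.0 (shut) to 1.0 (fully open); "gripper_force": force on a finger pad.
Only numpy, scipy, OpenCV 4.12 (cv2) and the standard library are available. Lean on these libraries where they do the work, as an engineer would, in place of code of your own. Each camera call takes 0.05 s, during which the arm holds its last target. There are 200 camera calls.

## Working session

There is one attempt and no reset: what is moved stays moved. The work goes in short steps, Python scripts to look and compute and a shell command to move; the robot and the scene stay as the last step left them, time stands still between calls to the robot, and variables do not carry over. Pictures are saved under pics/ and viewed, at most 14 in all, crops included, and the job is handed in when it is done.

```bash
mkdir -p pics; cat > h.py <<'E'
import numpy as np,cv2
from cell import manip
def grab(n,f):
    d=manip.get_image(n); cv2.imwrite('pics/'+f+'.png',d['pixels'][:,:,::-1]); np.savez('/tmp/'+f+'.npz',**d); return d
def world(d,u,v,z=None):
    E=np.array(d['extrinsics']);R=E[:3,:3];t=E[:3,3]
    ray=np.array([(u-d['cx'])/d['fx'],(v-d['cy'])/d['fy'],1.]); c=-R.T@t; w=R.T@ray
    s=(z-c[2])/w[2] if z is not None else d['range_z'][int(v),int(u)]
    return c+s*w
E
python3 - <<'E'
from h import *
for n in('top','side'):
    d=grab(n,n+'0'); E=d['extrinsics']; print(n,-E[:3,:3].T@E[:3,3],d['fx'])
print(manip.sense(),manip.tcp_to_tips)
E
```

```text
top [ 0.33324794 -0.01649964  1.51869359] 458.53835761879105
side [-0.0313552  -1.12980794  1.17130441] 496.08479015001103
{'t': 0.1, 'q': array([-0.99576501,  0.50182076, -0.42681293,  1.55137171,  0.22080315,
        1.13828186, -0.2102915 ]), 'joint_velocities': array([-0.00091158, -0.00172613, -0.00098878, -0.00274258,  0.0009334 ,
       -0.00124649,  0.00056843]), 'effort': array([-1.05932902e-02, -5.70818925e+01, -5.83831877e+00, -2.81746548e+01,
        1.05117779e-02,  5.68634510e-03, -3.06678578e-05]), 'tool_pos': array([0.19926108, 0.61804666, 0.23831079]), 'tcp_rot': array([-4.87679305e-01, -3.10314289e+00,  2.81038416e-03]), 'contact_force': array([ 0.71387759, -0.02972414, -1.74870397]), 'wrist_torque': array([-0.02888413,  0.02423051,  0.04842144]), 'gripper_force': 0.0, 'gripper_width': 0.9997774303668597} 0.008
```

View pics/top0.png

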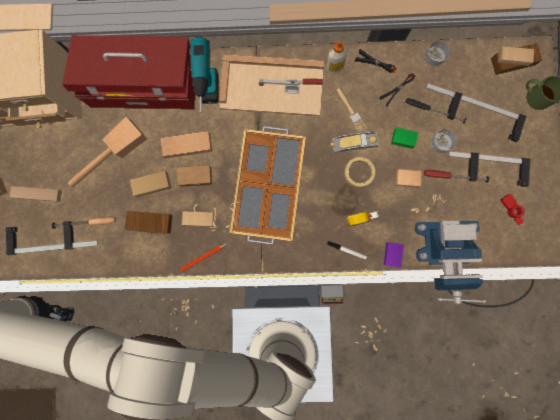

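View pics/side0.png

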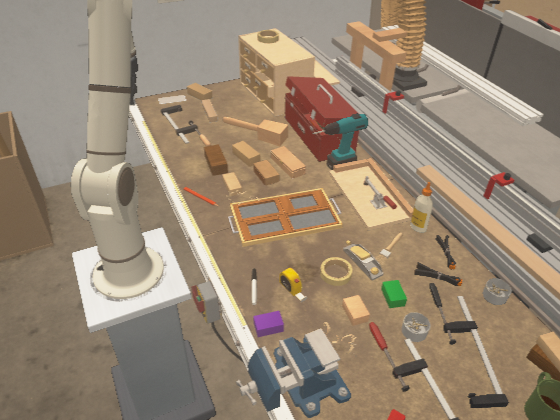

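The top view shows a cluster on the left: (185,144), (149,183), (193,176), (148,222) and (198,219). A stubby pale block sits on the right at (409,178), and the caddy is at (268,185). I'll enlarge both areas.

```bash
python3 - <<'E'
from h import *
a=cv2.imread('pics/top0.png')
cv2.imwrite('pics/cropA.png',cv2.resize(a[120:245,115:315],None,fx=4,fy=4,interpolation=cv2.INTER_CUBIC))
cv2.imwrite('pics/cropB.png',cv2.resize(a[120:215,320:440],None,fx=5,fy=5,interpolation=cv2.INTER_CUBIC))
E
```

```text
(no output)
```

View pics/cropA.png

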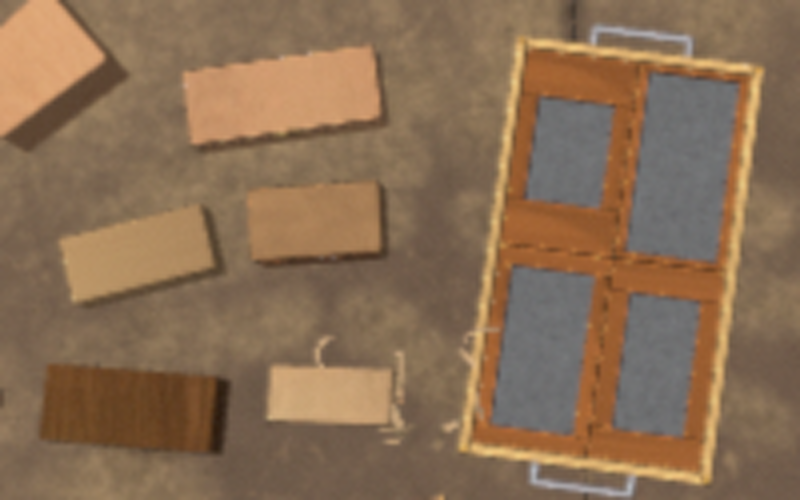

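View pics/cropB.png

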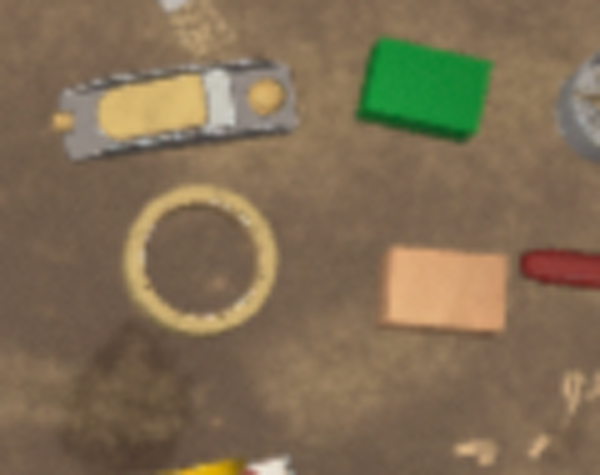

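Crop A: the walnut block_1 is at (131,408) and the pale narrow block_2 at (330,394). The tan straight-grained block at (138,254) is the likely block_3. The rounded, grainless brown one at (315,222) is the cork block, and (283,95) is the bit case. In crop B the pale stubby block at (445,288) is block_5, next to the green look-alike. I'll check the sizes using depth.

```bash
cat >> h.py <<'E'
def hmap(d):
    E=np.array(d['extrinsics']);R=E[:3,:3];t=E[:3,3]; Z=d['range_z']
    v,u=np.mgrid[:Z.shape[0],:Z.shape[1]]
    P=np.stack([(u-d['cx'])/d['fx']*Z,(v-d['cy'])/d['fy']*Z,Z],-1)
    return (P-t)@R
def blk(d,u,v,tol=.006):
    P=hmap(d);z=np.median(P[v-2:v+3,u-2:u+3,2])
    m=((abs(P[...,2]-z)<tol)&(d['range_z']>0)).astype(np.uint8)
    _,l=cv2.connectedComponents(m,connectivity=4); q=P[l==l[v,u]][:,:2]
    (cx,cy),(w,h),a=cv2.minAreaRect((q*1000).astype(np.float32))
    if w>h: a+=90   # a: direction of h edge is a+90
    # long axis angle
    L=(a+90)%180
    return 'c %.1f %.1f size %.0f x %.0f longaxis %.1f deg z %.1f n%d'%(cx,cy,min(w,h),max(w,h),L,z*1000,len(q))
E
python3 - <<'E'
from h import *
d=dict(np.load('/tmp/top0.npz'))
for n,u,v in[('b1',147,221),('b2',197,218),('b3',149,183),('cork',194,175),('case',185,144),('b5',409,178),('green',405,138)]: print(n,blk(d,u,v))
def pk(n,c):
    p=np.array([world(d,115+(x+.5)/4-.5,120+(y+.5)/4-.5,z)[:2]*1000 for x,y,z in c])
    o=p.mean(0); e=(p[0]+p[1]-p[2]-p[3])/2; f=(p[0]+p[3]-p[1]-p[2])/2
    print(n,o.round(1),np.linalg.norm(e).round(),np.linalg.norm(f).round(),np.degrees(np.arctan2(e[1],e[0])).round(1))
# corners TL TR BR BL at rim z .017
z=.017
pk('caddy',[(519,38,z),(762,67,z),(707,482,z),(460,450,z)])
pk('TL',[(534,97,z),(615,102,z),(606,207,z),(525,200,z)])
pk('TR',[(648,72,z),(743,83,z),(719,262,z),(627,250,z)])
pk('BL',[(513,265,z),(594,272,z),(580,437,z),(492,428,z)])
pk('BR',[(628,293,z),(701,299,z),(687,438,z),(613,430,z)])
print(manip.sense()['gripper_width'])
E
```

```text
b1 c 438.4 423.9 size 62 x 141 longaxis 83.8 deg z 45.6 n756
b2 c 445.2 262.5 size 45 x 101 longaxis 86.2 deg z 30.9 n383
b3 c 565.1 418.3 size 56 x 121 longaxis 101.5 deg z 39.9 n577
cork c 587.8 272.8 size 62 x 111 longaxis 92.6 deg z 35.6 n562
case c 693.5 297.6 size 67 x 161 longaxis 96.1 deg z 39.1 n853
b5 c 558.3 -431.1 size 51 x 75 longaxis 83.2 deg z 33.6 n333
green c 693.5 -427.1 size 52 x 75 longaxis 75.8 deg z 33.5 n327
caddy [553.6  29.9] 348.0 204.0 -9.3
TL [643.3  62.6] 88.0 68.0 -6.3
TR [627.7 -32.1] 152.0 78.0 -8.8
BL [477.8  87.3] 136.0 70.0 -7.4
BR [463.   -4.9] 114.0 61.0 -7.6
0.9997774303668597
```

The sizes match, so block_3 is the 56x121 block and the cork block is the 62x111 one. Pockets: the top-right one takes block_1, bottom-right takes block_2, bottom-left takes block_3 and top-left takes block_5. Block_1 goes first.

```bash
cat >> h.py <<'E'
from scipy.spatial.transform import Rotation as Ro
def go(x,y,yaw):
    s=manip.sense();R=Ro.from_rotvec(s['tcp_rot']).as_matrix();p=s['tool_pos']
    a=np.degrees(np.arctan2(R[1,1],R[0,1])); da=(yaw-a+90)%180-90
    print('t%.1f d(cm) %.2f %.2f z %.1fmm yaw %.1f turn %.1f (alt %.1f) q7 %.2f tilt %.1f w %.2f F %s g %.0f'%(s['t'],x/10-p[0]*100,y/10-p[1]*100,p[2]*1000,a,da,da-np.sign(da)*180,s['q'][6],np.degrees(np.arccos(-R[2,2])),s['gripper_width']*85.4,s['contact_force'].round(1),s['gripper_force']))
E
python3 -m creep '[2.4,-1.94,-0.8,0,0,-7.8,2.4,-1.94,-0.8,0,0,-7.8,2.4,-1.94,-0.8,0,0,-7.8,2.4,-1.94,-0.8,0,0,-7.8,2.4,-1.94,-0.8,0,0,-7.8,2.4,-1.94,-0.8,0,0,-7.8,2.4,-1.94,-0.8,0,0,-7.8,2.4,-1.94,-0.8,0,0,-7.8,2.4,-1.94,-0.8,0,0,-7.8,2.4,-1.94,-0.8,0,0,-7.8]' 8.54 60
python3 -c "from h import *;go(438.4,423.9,-6.2)"
```

```text
t: 1.1
tool_pos: [0.44, 0.4236, 0.1586]
tcp_rot: [2.338, 2.098, -0.001]
contact_force: [0.5, 1.1, -0.1]
gripper_width: 1.001
gripper_force: 0.0
t1.1 d(cm) -0.16 0.03 z 158.6mm yaw -6.2 turn -0.0 (alt 180.0) q7 -0.95 tilt 0.0 w 85.47 F [ 0.5  1.1 -0.1] g 0
```

```bash
python3 -m creep '[-0.08,0,-3,0,0,0,-0.08,0,-3,0,0,0,0,0,-3,0,0,0,0,0,-2,0,0,0,0,0,-1.5,0,0,0,0,0,-0.8,0,0,0,0,0,0,0,0,0]'
python3 -m creep '[0,0,0,0,0,0,0,0,0,0,0,0,0,0,0,0,0,0,0,0,0,0,0,0,0,0,0,0,0,0,0,0,0,0,0,0,0,0,0,0,0,0,0,0,0,0,0,0]' 4 60
python3 -c "from h import *;go(438.4,423.9,-6.2);grab('side','s1')"
```

```text
t: 1.8
tool_pos: [0.4372, 0.4242, 0.0253]
tcp_rot: [2.332, 2.105, -0.003]
contact_force: [0.6, 0.1, 0.2]
gripper_width: 1.002
gripper_force: 0.0
t: 2.6
tool_pos: [0.4387, 0.4256, 0.0279]
tcp_rot: [-2.332, -2.105, -0.004]
contact_force: [0.1, -0.1, 6.4]
gripper_width: 0.716
gripper_force: 67.4
t2.6 d(cm) -0.03 -0.17 z 27.9mm yaw -5.9 turn -0.3 (alt 179.7) q7 -0.96 tilt 0.2 w 61.14 F [ 0.1 -0.1  6.4] g 67
```

View pics/s1.png

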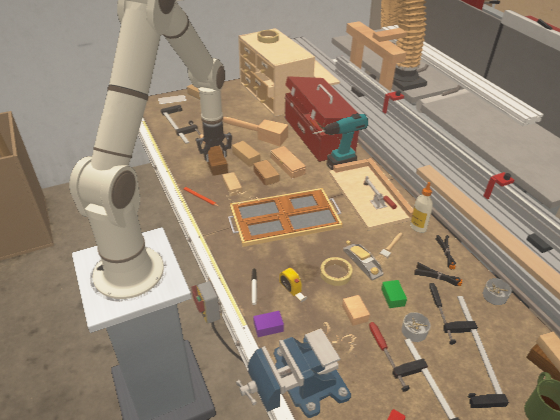

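The gripper at (213,145) holds the walnut block. Lifting it and carrying it to the top-right pocket.

```bash
python3 -m creep '[0,0,0.5,0,0,0,0,0,2,0,0,0,0,0,3,0,0,0,0,0,3,0,0,0,0,0,2,0,0,0,0,0,1,0,0,0,0.6,-1.4,0,0,0,2.7,1.2,-2.85,0,0,0,5.4,1.2,-2.85,0,0,0,5.4,1.2,-2.85,0,0,0,5.4]'
python3 -m creep '[1.2,-2.85,0,0,0,5.4,1.2,-2.85,0,0,0,5.4,1.2,-2.85,0,0,0,5.4,1.2,-2.85,0,0,0,5.4,1.2,-2.85,0,0,0,5.4,1.2,-2.85,0,0,0,5.4,1.2,-2.85,0,0,0,5.4,1.2,-2.85,0,0,0,5.4,1.2,-2.85,0,0,0,5.4,1.2,-2.85,0,0,0,5.4]'
python3 -m creep '[1.2,-2.85,0,0,0,5.4,1.2,-2.85,0,0,0,5.4,0.5,-1.4,0,0,0,2.7,0,0,0,0,0,0]'
python3 -c "from h import *;go(627.7,-30.8,80.9);d=grab('top','t1');im=cv2.imread('pics/t1.png');cv2.imwrite('pics/t1c.png',cv2.resize(im[110:260,190:340],None,fx=4,fy=4))"
```

```text
t: 3.65
tool_pos: [0.4792, 0.3237, 0.1404]
tcp_rot: [-1.949, -2.463, 0.003]
contact_force: [0.4, 0.7, -2.3]
gripper_width: 0.714
gripper_force: 66.5
t: 4.65
tool_pos: [0.5992, 0.0388, 0.1403]
tcp_rot: [-0.619, -3.078, 0.001]
contact_force: [0.7, 0.9, -2.8]
gripper_width: 0.714
gripper_force: 66.5
t: 5.05
tool_pos: [0.6284, -0.0351, 0.14]
tcp_rot: [-0.267, -3.129, 0.003]
contact_force: [-0.6, 0.1, -2.0]
gripper_width: 0.711
gripper_force: 66.5
t5.0 d(cm) -0.07 0.43 z 140.0mm yaw 80.2 turn 0.7 (alt -179.3) q7 1.26 tilt 0.1 w 60.72 F [-0.6  0.1 -2. ] g 66
```

View pics/t1c.png

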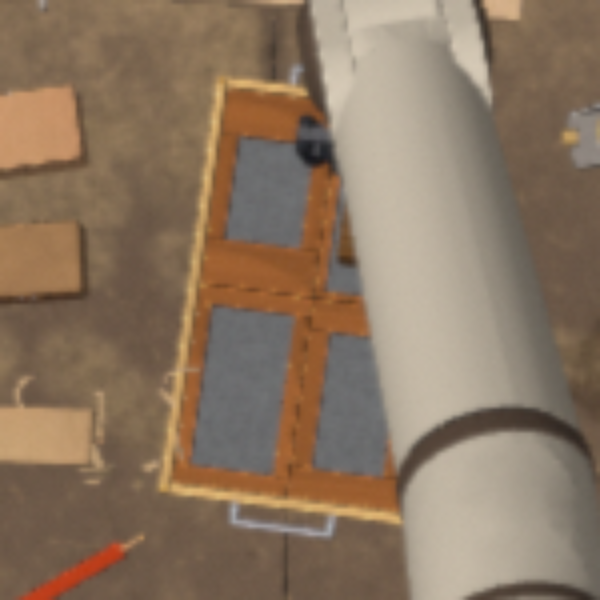

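The arm hides the pocket from above, but the open pockets agree with my map. I'll lower using the measured offsets.

```bash
python3 -m creep '[-0.24,0.4,-2,0,0,0.7,0,0,-3,0,0,0,0,0,-2,0,0,0,0,0,-1.5,0,0,0,0,0,-0.8,0,0,0,0,0,-0.5,0,0,0,0,0,-0.3,0,0,0,0,0,0,0,0,0,0,0,0,0,0,0]'
python3 -c "from h import *;go(626,-30.6,80.9)"
```

```text
t: 6.0
tool_pos: [0.627, -0.0269, 0.0411]
tcp_rot: [0.24, 3.131, 0.0]
contact_force: [0.4, 0.1, -1.2]
gripper_width: 0.707
gripper_force: 66.5
t6.0 d(cm) -0.10 -0.37 z 41.1mm yaw 81.2 turn -0.3 (alt 179.7) q7 1.23 tilt 0.1 w 60.36 F [ 0.4  0.1 -1.2] g 67
```

```bash
python3 -m creep '[-0.1,-0.37,0,0,0,0,0,0,-0.3,0,0,0,0,0,-0.15,0,0,0,0,0,0,0,0,0,0,0,0,0,0,0]'
python3 -c "from h import *;go(626,-30.6,80.9)"
```

```text
t: 6.5
tool_pos: [0.6255, -0.0307, 0.0359]
tcp_rot: [0.24, 3.132, -0.0]
contact_force: [-0.4, -1.6, 0.5]
gripper_width: 0.711
gripper_force: 66.6
t6.5 d(cm) 0.05 0.01 z 35.9mm yaw 81.2 turn -0.3 (alt 179.7) q7 1.23 tilt 0.0 w 60.71 F [-0.4 -1.6  0.5] g 67
```

```bash
python3 -m creep '[0,0,0,0,0,0,0,0,0,0,0,0,0,0,0,0,0,0,0,0,0,0,0,0,0,0,1,0,0,0,0,0,2.5,0,0,0,0,0,3,0,0,0,0,0,3,0,0,0,0,0,1.5,0,0,0]' 7.4
python3 -m creep '[-1.5,2.44,0,0,0,-7.1,-1.5,2.44,0,0,0,-7.1,-1.5,2.44,0,0,0,-7.1,-1.5,2.44,0,0,0,-7.1,-1.5,2.44,0,0,0,-7.1,-1.5,2.44,0,0,0,-7.1,-1.5,2.44,0,0,0,-7.1,-1.5,2.44,0,0,0,-7.1,-1.5,2.44,0,0,0,-7.1,-1.5,2.44,0,0,0,-7.1]' 
python3 -m creep '[-1.5,2.44,0,0,0,-7.1,-1.5,2.44,0,0,0,-7.1,0,0,0,0,0,0,0,0,0,0,0,0]'
python3 -c "from h import *;go(445.2,262.5,-3.8);d=grab('top','t2');print(blk(d,288,160));print(blk(d,197,218))"
```

```text
t: 7.4
tool_pos: [0.6271, -0.0304, 0.1495]
tcp_rot: [0.24, 3.128, 0.0]
contact_force: [0.9, 0.4, 0.0]
gripper_width: 0.871
gripper_force: 0.0
t: 8.4
tool_pos: [0.4745, 0.2144, 0.1458]
tcp_rot: [-2.02, -2.406, 0.0]
contact_force: [0.7, -0.1, 0.1]
gripper_width: 0.867
gripper_force: 0.0
t: 8.8
tool_pos: [0.4448, 0.2629, 0.1458]
tcp_rot: [2.293, 2.147, -0.0]
contact_force: [-0.1, -0.9, 0.9]
gripper_width: 0.869
gripper_force: 0.0
t8.8 d(cm) 0.04 -0.04 z 145.8mm yaw -3.8 turn -0.0 (alt 180.0) q7 -0.69 tilt 0.0 w 74.21 F [-0.1 -0.9  0.9] g 0
c 624.1 -32.1 size 62 x 141 longaxis 171.0 deg z 52.5 n761
c 444.2 245.5 size 43 x 76 longaxis 88.4 deg z 30.1 n263
```

Block_1 is seated: its top is at 52.5 mm and it is about 4 mm off centre. Next is block_2.

```bash
python3 -m creep '[0,0,-3,0,0,0,0,0,-3,0,0,0,0,0,-3,0,0,0,0,0,-2,0,0,0,0,0,-1.1,0,0,0,0,0,-0.5,0,0,0,0,0,0,0,0,0]'
python3 -m creep '[0,0,0,0,0,0,0,0,0,0,0,0,0,0,0,0,0,0,0,0,0,0,0,0,0,0,0,0,0,0,0,0,0,0,0,0,0,0,0,0,0,0,0,0,0,0,0,0]' 3 60
python3 -c "from h import *;go(445.2,262.5,-3.8)"
```

```text
t: 9.55
tool_pos: [0.4458, 0.2617, 0.0197]
tcp_rot: [2.298, 2.142, -0.001]
contact_force: [0.1, 0.2, 0.5]
gripper_width: 0.866
gripper_force: 0.0
t: 10.35
tool_pos: [0.4464, 0.2628, 0.0211]
tcp_rot: [2.296, 2.143, 0.004]
contact_force: [-0.8, -0.5, 6.1]
gripper_width: 0.508
gripper_force: 62.1
t10.3 d(cm) -0.12 -0.03 z 21.1mm yaw -4.0 turn 0.2 (alt -179.8) q7 -0.72 tilt 0.1 w 43.37 F [-0.8 -0.5  6.1] g 62
```

```bash
python3 -m creep '[0,0,0.5,0,0,0,0,0,2,0,0,0,0,0,3,0,0,0,0,0,3,0,0,0,0,0,1.5,0,0,0,0.15,-2.22,0,0,0,7.07,0.15,-2.22,0,0,0,7.07,0.15,-2.22,0,0,0,7.07,0.15,-2.22,0,0,0,7.07,0.15,-2.22,0,0,0,7.07]'
python3 -m creep '[0.15,-2.22,0,0,0,7.07,0.15,-2.22,0,0,0,7.07,0.15,-2.22,0,0,0,7.07,0.15,-2.22,0,0,0,7.07,0.15,-2.22,0,0,0,7.07,0.15,-2.22,0,0,0,7.07,0.15,-2.22,0,0,0,7.07,0,0,0,0,0,0,0,0,0,0,0,0,0,0,0,0,0,0]'
python3 -c "from h import *;go(463.8,-4.6,80.9)"
```

```text
t: 11.35
tool_pos: [0.4526, 0.1503, 0.1202]
tcp_rot: [1.53, 2.743, -0.0]
contact_force: [0.3, -0.1, -1.7]
gripper_width: 0.514
gripper_force: 61.3
t: 12.35
tool_pos: [0.4633, -0.0032, 0.12]
tcp_rot: [0.25, 3.132, 0.001]
contact_force: [-0.2, 0.8, -0.9]
gripper_width: 0.513
gripper_force: 61.4
t12.3 d(cm) 0.05 -0.14 z 120.0mm yaw 80.9 turn 0.0 (alt -180.0) q7 1.22 tilt 0.0 w 43.80 F [-0.2  0.8 -0.9] g 61
```

```bash
python3 -m creep '[0.05,-0.14,-2,0,0,0,0,0,-3,0,0,0,0,0,-2,0,0,0,0,0,-1,0,0,0,0,0,-0.5,0,0,0,0,0,-0.4,0,0,0,0,0,-0.1,0,0,0,0,0,0,0,0,0,0,0,0,0,0,0]'
python3 -c "from h import *;go(463.8,-4.6,80.9)"
```

```text
t: 13.25
tool_pos: [0.4644, -0.0056, 0.0304]
tcp_rot: [0.25, 3.13, 0.0]
contact_force: [-0.5, -0.1, -1.1]
gripper_width: 0.51
gripper_force: 61.4
t13.2 d(cm) -0.06 0.10 z 30.4mm yaw 80.9 turn 0.0 (alt -180.0) q7 1.15 tilt 0.1 w 43.57 F [-0.5 -0.1 -1.1] g 61
```

```bash
python3 -m creep '[0,0,-0.1,0,0,0,0,0,0,0,0,0]'; python3 -m creep '[0,0,0,0,0,0,0,0,0,0,0,0,0,0,0,0,0,0,0,0,0,0,0,0,0,0,1,0,0,0,0,0,2.5,0,0,0,0,0,3,0,0,0,0,0,3,0,0,0,0,0,2.5,0,0,0]' 6
python3 -m creep '[0.72,3.02,0,0,0,-4.96,0.72,3.02,0,0,0,-4.96,0.72,3.02,0,0,0,-4.96,0.72,3.02,0,0,0,-4.96,0.72,3.02,0,0,0,-4.96,0.72,3.02,0,0,0,-4.96,0.72,3.02,0,0,0,-4.96,0.72,3.02,0,0,0,-4.96,0.72,3.02,0,0,0,-4.96,0.72,3.02,0,0,0,-4.96]' 8
python3 -m creep '[0.72,3.02,0,0,0,-4.96,0.72,3.02,0,0,0,-4.96,0.72,3.02,0,0,0,-4.96,0.72,3.02,0,0,0,-4.96,0,0,0,0,0,0,0,0,0,0,0,0,0,0,0,0,0,0]'
python3 -c "from h import *;go(565.1,418.3,11.5);d=grab('top','t3');print(blk(d,276,211));print(blk(d,288,160));print(blk(d,194,175))"
```

```text
t: 13.45
tool_pos: [0.4643, -0.0056, 0.0292]
tcp_rot: [0.25, 3.131, 0.0]
contact_force: [0.4, -0.4, 0.9]
gripper_width: 0.512
gripper_force: 61.6
t: 14.35
tool_pos: [0.4641, -0.0054, 0.151]
tcp_rot: [0.249, 3.13, 0.0]
contact_force: [0.7, -0.2, 0.0]
gripper_width: 0.705
gripper_force: 0.0
t: 15.35
tool_pos: [0.5359, 0.2977, 0.1495]
tcp_rot: [-1.545, -2.735, -0.0]
contact_force: [0.3, 0.6, 0.4]
gripper_width: 0.936
gripper_force: 0.0
t: 16.05
tool_pos: [0.5648, 0.4158, 0.1489]
tcp_rot: [1.989, 2.431, -0.002]
contact_force: [0.1, -0.2, 0.2]
gripper_width: 0.939
gripper_force: 0.0
t16.1 d(cm) 0.03 0.25 z 148.9mm yaw 11.4 turn 0.1 (alt -179.9) q7 -0.55 tilt 0.1 w 80.17 F [ 0.1 -0.2  0.2] g 0
c 462.5 -6.8 size 45 x 99 longaxis 170.7 deg z 39.5 n377
c 624.5 -32.1 size 62 x 142 longaxis 171.0 deg z 53.0 n757
c 588.3 273.0 size 61 x 111 longaxis 92.8 deg z 36.0 n579
```

Block_2 is seated and the cork block hasn't moved. Next is block_3.

```bash
python3 -m creep '[0.03,0.2,-3,0,0,0,0,0,-3,0,0,0,0,0,-3,0,0,0,0,0,-2,0,0,0,0,0,-1,0,0,0,0,0,-0.5,0,0,0,0,0,0,0,0,0]'
python3 -m creep '[0,0,0,0,0,0,0,0,0,0,0,0,0,0,0,0,0,0,0,0,0,0,0,0,0,0,0,0,0,0,0,0,0,0,0,0,0,0,0,0,0,0,0,0,0,0,0,0]' 4 60
python3 -c "from h import *;go(565.1,418.3,11.5);go(478.7,88.2,80.9)"
```

```text
t: 16.8
tool_pos: [0.5653, 0.4188, 0.024]
tcp_rot: [1.99, 2.431, 0.0]
contact_force: [0.4, 0.5, 0.5]
gripper_width: 0.936
gripper_force: 0.0
t: 17.6
tool_pos: [0.5661, 0.4202, 0.0258]
tcp_rot: [1.989, 2.431, 0.005]
contact_force: [0.1, -0.2, 6.0]
gripper_width: 0.631
gripper_force: 65.1
t17.6 d(cm) -0.10 -0.19 z 25.8mm yaw 11.4 turn 0.1 (alt -179.9) q7 -0.57 tilt 0.2 w 53.86 F [ 0.1 -0.2  6. ] g 65
t17.6 d(cm) -8.74 -33.20 z 25.8mm yaw 11.4 turn 69.5 (alt -110.5) q7 -0.57 tilt 0.2 w 53.86 F [ 0.1 -0.2  6. ] g 65
```

```bash
python3 -m creep '[0,0,0.5,0,0,0,0,0,2,0,0,0,0,0,3,0,0,0,0,0,3,0,0,0,0,0,1.5,0,0,0,-0.73,-2.76,0,0,0,5.79,-0.73,-2.76,0,0,0,5.79,-0.73,-2.76,0,0,0,5.79,-0.73,-2.76,0,0,0,5.79,-0.73,-2.76,0,0,0,5.79]'
python3 -m creep '[-0.73,-2.76,0,0,0,5.79,-0.73,-2.76,0,0,0,5.79,-0.73,-2.76,0,0,0,5.79,-0.73,-2.76,0,0,0,5.79,-0.73,-2.76,0,0,0,5.79,-0.73,-2.76,0,0,0,5.79,-0.73,-2.76,0,0,0,5.79,0,0,0,0,0,0,0,0,0,0,0,0,0,0,0,0,0,0]'
python3 -c "from h import *;go(477,88.2,80.9)"
```

```text
t: 18.6
tool_pos: [0.5274, 0.2798, 0.1231]
tcp_rot: [-1.312, -2.854, 0.002]
contact_force: [0.2, -1.1, -2.2]
gripper_width: 0.633
gripper_force: 64.1
t: 19.6
tool_pos: [0.4775, 0.089, 0.1238]
tcp_rot: [0.249, 3.131, 0.001]
contact_force: [-0.2, 0.5, -1.6]
gripper_width: 0.629
gripper_force: 64.2
t19.6 d(cm) -0.05 -0.08 z 123.8mm yaw 80.9 turn -0.0 (alt 180.0) q7 0.98 tilt 0.0 w 53.74 F [-0.2  0.5 -1.6] g 64
```

Target TCP height is 34 mm.

```bash
python3 -m creep '[-0.05,-0.08,-2,0,0,0,0,0,-3,0,0,0,0,0,-2,0,0,0,0,0,-1,0,0,0,0,0,-0.5,0,0,0,0,0,-0.3,0,0,0,0,0,-0.1,0,0,0,0,0,0,0,0,0,0,0,0,0,0,0]'
python3 -c "from h import *;go(477,88.2,80.9)"
```

```text
t: 20.5
tool_pos: [0.4774, 0.0873, 0.0355]
tcp_rot: [0.249, 3.13, 0.0]
contact_force: [0.1, 0.5, -2.0]
gripper_width: 0.627
gripper_force: 64.1
t20.5 d(cm) -0.04 0.09 z 35.5mm yaw 80.9 turn -0.0 (alt 180.0) q7 0.89 tilt 0.1 w 53.59 F [ 0.1  0.5 -2. ] g 64
```

```bash
python3 -m creep '[0,0,-0.15,0,0,0,0,0,0,0,0,0]'; python3 -m creep '[0,0,0,0,0,0,0,0,0,0,0,0,0,0,0,0,0,0,0,0,0,0,0,0,0,0,1,0,0,0,0,0,2.5,0,0,0,0,0,3,0,0,0,0,0,3,0,0,0,0,0,2.5,0,0,0]' 6.8
python3 -m creep '[0.45,-2.88,0,0,0,-4.87,0.45,-2.88,0,0,0,-4.87,0.45,-2.88,0,0,0,-4.87,0.45,-2.88,0,0,0,-4.87,0.45,-2.88,0,0,0,-4.87,0.45,-2.88,0,0,0,-4.87,0.45,-2.88,0,0,0,-4.87,0.45,-2.88,0,0,0,-4.87,0.45,-2.88,0,0,0,-4.87,0.45,-2.88,0,0,0,-4.87]' 7.8
python3 -m creep '[0.45,-2.88,0,0,0,-4.87,0.45,-2.88,0,0,0,-4.87,0.45,-2.88,0,0,0,-4.87,0.45,-2.88,0,0,0,-4.87,0.45,-2.88,0,0,0,-4.87,0.45,-2.88,0,0,0,-4.87,0.45,-2.88,0,0,0,-4.87,0.45,-2.88,0,0,0,-4.87,0,0,0,0,0,0,0,0,0,0,0,0]'
python3 -c "from h import *;go(558.3,-431.1,-6.8);d=grab('top','t4');print(blk(d,250,207));print(blk(d,276,211));print(blk(d,288,160))"
```

```text
t: 20.7
tool_pos: [0.4774, 0.0872, 0.0337]
tcp_rot: [0.249, 3.131, 0.0]
contact_force: [-0.5, -0.1, 0.5]
gripper_width: 0.63
gripper_force: 64.4
t: 21.6
tool_pos: [0.4772, 0.0875, 0.1556]
tcp_rot: [0.248, 3.13, 0.001]
contact_force: [1.4, -0.3, -0.7]
gripper_width: 0.795
gripper_force: 0.0
t: 22.6
tool_pos: [0.5221, -0.2031, 0.1533]
tcp_rot: [-1.527, -2.745, -0.0]
contact_force: [1.2, -0.1, 0.0]
gripper_width: 0.912
gripper_force: 0.0
t: 23.6
tool_pos: [0.557, -0.4325, 0.1525]
tcp_rot: [-2.35, -2.083, 0.001]
contact_force: [0.9, 0.4, 0.3]
gripper_width: 0.913
gripper_force: 0.0
t23.6 d(cm) 0.13 0.14 z 152.5mm yaw -6.9 turn 0.1 (alt -179.9) q7 0.53 tilt 0.1 w 77.99 F [0.9 0.4 0.3] g 0
c 476.1 86.0 size 55 x 120 longaxis 172.2 deg z 47.0 n579
c 462.4 -6.8 size 45 x 100 longaxis 170.7 deg z 38.0 n398
c 517.7 -21.5 size 2008 x 2884 longaxis 88.9 deg z 53.6 n230188
```

```bash
python3 -m creep '[0.13,0.14,-3,0,0,0,0,0,-3,0,0,0,0,0,-3,0,0,0,0,0,-2.5,0,0,0,0,0,-1.2,0,0,0,0,0,-0.5,0,0,0,0,0,0,0,0,0]'
python3 -m creep '[0,0,0,0,0,0,0,0,0,0,0,0,0,0,0,0,0,0,0,0,0,0,0,0,0,0,0,0,0,0,0,0,0,0,0,0,0,0,0,0,0,0,0,0,0,0,0,0]' 3.5 60
python3 -c "from h import *;go(558.3,-431.1,-6.8);go(642.6,62,80.9)"
```

```text
t: 24.35
tool_pos: [0.5595, -0.4292, 0.0214]
tcp_rot: [-2.347, -2.088, -0.001]
contact_force: [0.5, 0.5, 1.2]
gripper_width: 0.917
gripper_force: 0.0
t: 25.15
tool_pos: [0.5604, -0.4307, 0.0234]
tcp_rot: [2.346, 2.085, 0.001]
contact_force: [-0.5, 0.1, 6.5]
gripper_width: 0.569
gripper_force: 64.7
t25.1 d(cm) -0.21 -0.04 z 23.4mm yaw -6.7 turn -0.1 (alt 179.9) q7 0.53 tilt 0.2 w 48.62 F [-0.5  0.1  6.5] g 65
t25.1 d(cm) 8.22 49.27 z 23.4mm yaw -6.7 turn 87.6 (alt -92.4) q7 0.53 tilt 0.2 w 48.62 F [-0.5  0.1  6.5] g 65
```

```bash
python3 -m creep '[0,0,0.5,0,0,0,0,0,2,0,0,0,0,0,3,0,0,0,0,0,3.5,0,0,0,0,0,3,0,0,0,0.46,2.74,0,0,0,4.87,0.46,2.74,0,0,0,4.87,0.46,2.74,0,0,0,4.87,0.46,2.74,0,0,0,4.87,0.46,2.74,0,0,0,4.87]'
python3 -m creep '[0.46,2.74,0,0,0,4.87,0.46,2.74,0,0,0,4.87,0.46,2.74,0,0,0,4.87,0.46,2.74,0,0,0,4.87,0.46,2.74,0,0,0,4.87,0.46,2.74,0,0,0,4.87,0.46,2.74,0,0,0,4.87,0.46,2.74,0,0,0,4.87,0.46,2.74,0,0,0,4.87,0.46,2.74,0,0,0,4.87]'
python3 -m creep '[0.46,2.74,0,0,0,4.87,0.46,2.74,0,0,0,4.87,0.46,2.74,0,0,0,4.87,0,0,0,0,0,0,0,0,0,0,0,0,0,0,0,0,0,0,0,0,0,0,0,0]'
python3 -c "from h import *;go(642.6,62,80.9)"
```

```text
t: 26.15
tool_pos: [0.5818, -0.2915, 0.1414]
tcp_rot: [-1.851, -2.538, 0.0]
contact_force: [0.5, -0.5, -1.2]
gripper_width: 0.565
gripper_force: 63.9
t: 27.15
tool_pos: [0.6285, -0.0164, 0.1413]
tcp_rot: [-0.634, -3.077, -0.0]
contact_force: [0.6, -0.3, -1.3]
gripper_width: 0.566
gripper_force: 63.9
t: 27.85
tool_pos: [0.642, 0.0618, 0.1412]
tcp_rot: [-0.252, -3.131, 0.002]
contact_force: [-0.1, 0.3, -1.7]
gripper_width: 0.569
gripper_force: 63.9
t27.9 d(cm) 0.06 0.02 z 141.2mm yaw 80.8 turn 0.1 (alt -179.9) q7 1.08 tilt 0.1 w 48.57 F [-0.1  0.3 -1.7] g 64
```

```bash
python3 -m creep '[0.06,0,-2,0,0,0,0,0,-3,0,0,0,0,0,-2.5,0,0,0,0,0,-1.5,0,0,0,0,0,-0.9,0,0,0,0,0,-0.6,0,0,0,0,0,-0.3,0,0,0,0,0,0,0,0,0,0,0,0,0,0,0]'
python3 -c "from h import *;go(642.6,62,80.9)"
```

```text
t: 28.75
tool_pos: [0.6433, 0.0636, 0.0342]
tcp_rot: [0.249, 3.13, 0.0]
contact_force: [0.0, 0.0, -0.8]
gripper_width: 0.569
gripper_force: 63.9
t28.8 d(cm) -0.07 -0.16 z 34.2mm yaw 80.9 turn -0.0 (alt 180.0) q7 1.04 tilt 0.1 w 48.63 F [ 0.   0.  -0.8] g 64
```

```bash
python3 -m creep '[-0.05,-0.15,-0.25,0,0,0,0,0,0,0,0,0,0,0,0,0,0,0]'; python3 -m creep '[0,0,0,0,0,0,0,0,0,0,0,0,0,0,0,0,0,0,0,0,0,0,0,0,0,0,1,0,0,0,0,0,2.5,0,0,0,0,0,3,0,0,0,0,0,3,0,0,0,0,0,2.5,0,0,0]' 6.2
python3 -m creep '[-0.5,-3,0,0,0,0,-0.5,-3,0,0,0,0,-0.5,-3,0,0,0,0,-0.5,-3,0,0,0,0,-0.5,-3,0,0,0,0,-0.5,-3,0,0,0,0,-0.5,-3,0,0,0,0,-0.5,-3,0,0,0,0,-0.5,-3,0,0,0,0,-0.5,-3,0,0,0,0]'
python3 -m creep '[0,-3,0,0,0,0,0,-3,0,0,0,0,0,-3,0,0,0,0,0,0,0,0,0,0,0,0,0,0,0,0]'
python3 - <<'E'
from h import *
d=grab('top','t5')
for u,v in[(257,158),(250,207),(276,211),(288,160),(194,175),(185,144)]:print(blk(d,u,v,.004))
im=cv2.imread('pics/t5.png');cv2.imwrite('pics/t5c.png',cv2.resize(im[110:260,120:320],None,fx=4,fy=4,interpolation=cv2.INTER_CUBIC))
E
```

```text
t: 29.05
tool_pos: [0.6427, 0.0619, 0.0314]
tcp_rot: [0.249, 3.13, 0.0]
contact_force: [0.5, 0.6, 1.2]
gripper_width: 0.57
gripper_force: 64.0
t: 29.95
tool_pos: [0.6426, 0.0622, 0.1534]
tcp_rot: [0.248, 3.13, 0.001]
contact_force: [0.3, 0.1, 0.6]
gripper_width: 0.728
gripper_force: 0.0
t: 30.95
tool_pos: [0.592, -0.2392, 0.1517]
tcp_rot: [0.248, 3.131, -0.0]
contact_force: [0.6, -0.7, -0.5]
gripper_width: 0.724
gripper_force: 0.0
t: 31.45
tool_pos: [0.5917, -0.3291, 0.1512]
tcp_rot: [0.252, 3.131, 0.0]
contact_force: [0.2, -0.5, -0.6]
gripper_width: 0.725
gripper_force: 0.0
c 642.1 60.2 size 50 x 75 longaxis 171.3 deg z 43.0 n248
c 476.3 85.6 size 55 x 120 longaxis 172.3 deg z 48.1 n497
c 462.1 -6.9 size 45 x 100 longaxis 170.1 deg z 37.1 n326
c 624.4 -32.0 size 62 x 141 longaxis 171.1 deg z 53.6 n612
c 516.7 -23.0 size 2005 x 2890 longaxis 88.9 deg z 35.9 n230232
c 516.7 -23.0 size 2005 x 2890 longaxis 88.9 deg z 40.6 n227369
```

View pics/t5c.png

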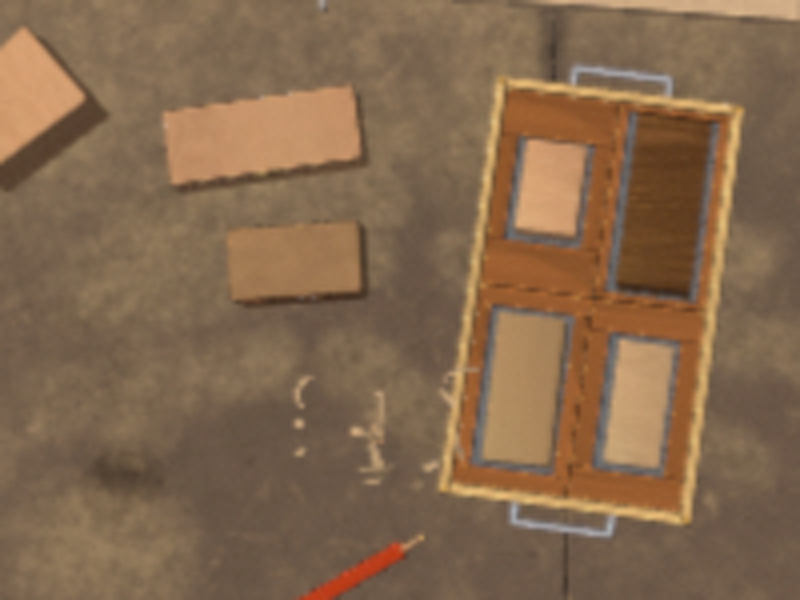

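All four blocks sit flat in their own pockets, with felt visible all round each of them. The bit case at (262,135) and the cork block at (297,262) haven't moved.

```bash
python3 -c "from cell import manip;print(manip.sign_off())"
```

```text
the job is handed in; nothing more can be done
None
```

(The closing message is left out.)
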